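# Lock a calibration lever for transport with drift and bolt

## Task

Lock the lever of the calibration rig for transport: push the tapered drift down through the lever's hole into the block below until its collar rests on the lever, so that the two holes come into line (swing the lever with the drift, not with the gripper). Then pull the drift out, stand it back in either hole of the wooden holder, and put the plain bolt in its place, fully home with its head flat on the lever. Leave the beaker, the weight, the bottle and the weight box where they are.

Things in the scene. Friction and masses are not known exactly. Their poses are not given: they have to be found in the camera images.
- lock_hole (a point): Centre of the mouth (top face) of the 18 mm hole straight down through the fixed aluminium lock block (56 x 56 mm, 48 mm tall, on the bench). Axes are the rig's, z up: the lever's pivot lies 130 mm along its +y, on a post 44 mm wide, 48 mm tall, on a fixed white base plate 100 x 210 x 10 mm.
- lever: Steel bar 44 x 240 x 10 mm, level. Origin: the pivot axis, at its underside (48.5 mm up); it spans 162.5 mm along its -y (hole end) to 77.5 mm along +y (brass weight, 38 mm wide, 40 mm up). Pivot nut 28 mm wide, 16 mm above the bar. Swings about the vertical pivot only; stiff: 4 N sideways at the hole moves it, it stays where left. Its hole starts 7 to 9 mm to the rig's +x of the block's hole.
- lever_hole (a point): Centre of the 18 mm through hole in the lever, at the lever's top face (58.5 mm above the bench, 10.5 mm above the lock block's top), 130 mm from the pivot.
- holder: Fixed wooden holder, 56 mm (its x) by 150 mm (its y), 56 mm tall, with two 20 mm vertical holes right through, 40 mm either side of its centre along its y. Origin at the centre of its underside, z up.
- holder_hole0 (a point): Centre of the mouth of one hole of the holder (on its top face, 56 mm above the bench), at its -y side. The drift and the bolt start in the two holes, either way round.
- holder_hole1 (a point): Centre of the mouth of the holder's other hole, at its +y side.
- drift_grip (a point): Centre of the handle of the steel drift (0.15 to 0.3 kg): upright round handle 20 mm thick, 50 mm long, on a collar 28 mm wide, 6 mm thick. Point is 31 mm above the collar's underside; z up the handle. Below the collar: 20 mm of cylinder 16.5 mm thick, then a 30 mm taper to a 5 mm flat tip, 50 mm below the collar's underside.
- drift_collar (a point): Centre of the underside of the drift's collar, on its axis; rests on the holder's top at the start.
- bolt_head (a point): Centre of the head of the plain steel bolt (0.18 to 0.36 kg): a ribbed round head 34 mm in diameter and 46 mm tall, thicker and less tall than the drift's handle. This point is 23 mm above the head's underside; z points up. Below the head is a straight 14 mm shank 38 mm long with a 1 mm bevelled foot.
- bolt_seat (a point): Centre of the underside of the bolt's head, on its axis; rests on the holder's top at the start.
- beaker_mid (a point): Bystander: glass beaker 72 mm wide, 100 mm tall; its centre, 50 mm up.
- weight_mid (a point): Bystander: steel knob weight 44 mm wide, 68 mm tall; its centre, 34 mm up.
- amber_mid (a point): Bystander: amber glass bottle 80 mm wide, 200 mm tall; its centre, 100 mm up.
- weightbox_mid (a point): Bystander: wooden weight box 90 x 150 x 45 mm with small steel weights on top; its centre, 22.5 mm up.
Things that resemble listed ones, but are neither listed nor needed, are in the scene too. Leave any pink or yellow look-alike of the part that bears drift_grip alone.

How it is judged (in metres and radians):
On the way, in this order (a step that is already met when the one before it is completed fails the run):
1. the drift is down through both holes, its collar within 4 mm of the lever's top, and the two holes are in line within 4 mm (horizontal distance between each of lever_hole, drift_collar and lock_hole below 0.004 m and z of drift_collar in the frame of lock_hole below 0.0145 m), for 0.1 s.
2. the bolt is home through both holes, the head's underside within 3.5 mm of the lever's top (horizontal distance between each of lever_hole, bolt_seat and lock_hole below 0.004 m and z of bolt_seat in the frame of lock_hole between 0.006 and 0.014 m and angle between bolt_seat's own z axis and vertical below 0.1 rad), for 0.2 s.
At the end, for the whole second after the job is handed in: The lever's hole is within 4 mm of the block's; the bolt stands upright in both (4 mm, 0.1 rad), its head within 3.5 mm of the lever's top; the drift stands in a holder hole (collar within 6 mm of its mouth, tilt under 0.12 rad); lever, bolt and drift are at rest (all of step 2 and (distance between drift_collar and holder_hole0 below 0.006 m or distance between drift_collar and holder_hole1 below 0.006 m) and angle between drift_collar's own z axis and vertical below 0.12 rad and linear speed of each of bolt, drift below 0.02 m/s and angular speed of lever below 0.1 rad/s); the robot touches nothing.
It fails at once if the beaker, weight, bottle or weight box is moved more than 30 mm (distance of any of beaker_mid, weight_mid, amber_mid, weightbox_mid from where it was at the start of the episode above 0.03 m).
It fails at once if the lever is pushed by the gripper or arm itself (over 5 N) while the holes are more than 4 mm out of line (contact force between any of the fingers, the arm and lever above 5 N and horizontal distance between lever_hole and lock_hole above 0.004 m).
It also fails if it takes over 66 s, if anything falls off the work surface, if the arm or the gripper's body presses on something with over 40 N, if the wrist force passes 120 N, or if a joint passes its speed limit or range.

## Robot

A 6-joint arm with a two-finger parallel gripper is mounted at the origin on the work surface. World frame = base frame: x ahead of the robot, y to its left, z up, the work surface at z = 0. Lengths are in mm, angles in rad, forces in N, time in s.
With the tool pointing down it reaches from about 350 to 975 mm from the base axis. Payload 7.1 kg.
Tool frame: the origin (TCP) lies at the very end of the fingers, on their centre line; the grasp point (between the pads) lies 19 mm behind it; z points along the fingers, y is the direction in which the jaws open and shut (so a half turn about z gives the same grasp; the last joint's range is limited). The gripper opens to 88 mm and grips with 3 to 60 N. Pads are 20 mm wide; open, the fingers measure 115 mm over their backs; the gripper's body (75 mm by 178 mm) begins 61 mm behind the grasp point.
Start: joints at [-1.152, 0.423, 1.63, -0, 1.089, -0.019], TCP at [264.982, -566.029, 222.675] pointing down, gripper open.
Joint ranges: [-3, 3], [-0.9, 2.11], [0.09, 2.58], [-1.31, 4.45], [0.11, 2.69], [-2.54, 2.54]. Speed limits (rad/s): [2.39, 2.39, 3.01, 3.14, 3.14, 3.14].

## Interface

Orientations are given as a rotation vector (axis times angle).
In Python, from workcell import monitor, vision, order, find_in, regions_of, place_of gives the robot as it stands. The module is installed in compiled form; this text tells all that it offers.
- The arm moves only by the tool carry_out, never from a script. Its argument "targets" is a list of rows, each a list of 3 entries, a list of its own where there are three numbers: the turn, a rotation vector about the world's x, y, z in degrees, then the shift along the world's x, y, z in mm, then the finger opening in mm, from 0 to 87.8. In form: [[[rx, ry, rz], [x, y, z], hand], ...]. A call has 1 to 10 rows; each row is the pose to reach, as a shift and turn from the pose commanded when the call began; what a row does not reach only later rows make up. A row lasts 1/12 s, in which the tool goes at most 41.7 mm and 7.16 degrees, less where a joint would pass 70% of its speed; a pose out of reach is approached as far as the arm can. A call with a gripper value outside its range is refused whole. The fingers move at their own pace and stop on an object; the grip force is fixed at half the most. Time passes only in rows, so rows that repeat a pose let the fingers close. It gives the time, the measured TCP pose, the force and the opening at its end, in the units of the state.
- monitor.get_obs(): the state, without advancing time (a new reading comes with each control period).
- vision.get_image(name): name is "side" or "top" or "wrist"; returns the picture (420x560x3 uint8, red, green, blue); there is no depth.
- vision.camera_model(name): a dict with "K" (3x3 intrinsics, pixels), "rvec" (rotation vector, rad) and "tvec" (3), from world to camera coordinates, as OpenCV has them. Camera axes: x right, y down, z forward; pixel columns grow to the right and rows downward; lengths in mm; the calibration is good to about 2 mm. The wrist camera is an equidistant fisheye: a pixel r from the principal point sees the ray r / f radians off the axis. A picture is of the moment at which its call begins: read the wrist's pose just before it. camera_model takes no time and is no camera call; for the wrist camera it gives the pose at the moment of the call.
- order.close_job(): hands the job in, once; it reports no verdict.
Trained networks look in the newest picture that a camera, given by its name, has taken for a name from the list of things; names that differ only in an ending like _2 or _b are one class to them, and where a whole thing is asked for, a point or a joint stands for the part that bears it (a point fixed in the world has none). Each returns a list of dicts, best first, with "confidence" (0 to 1); they miss things now and then, are a little off and sometimes report something else, mostly with a low value. They report only what shows in the picture. A call takes as long as a camera call. They do not tell look-alikes from the thing itself.
- find_in(query, camera): "point" ([x, y, z] in mm, in the coordinates of the camera as it stood for that picture, good to about 4 mm: the middle of the surface that is visible of it).
- regions_of(query, camera): "mask" (420x560 bool, what is visible of it).
- place_of(query, camera): "point" ([x, y, z] in mm, in the coordinates of the camera as it stood for that picture, good to about 4 mm: a listed point, or the origin of a listed thing).
The state is a dict: "t": time; "qpos": joint angles; "qvel": joint speeds; "joint_torque": joint torques, N m; "ee_pos": TCP position; "orientation": TCP orientation; "ft_force": force on the tool from outside, world axes, zero at the start; "moment": the same for the moment, N m; "width": finger opening in mm.
Only numpy, scipy, OpenCV 4.12 (cv2) and the standard library are available. Lean on these libraries where they do the work, as an engineer would, in place of code of your own. Each camera call takes 0.05 s, during which the arm holds its last target.

## Working session

There is one attempt and no reset: what is moved stays moved. The work goes in short steps, Python scripts to look and compute and a tool call to move; the robot and the scene stay as the last step left them, time stands still between calls to the robot, and variables do not carry over. Pictures are saved under pics/ and viewed, and the job is handed in when it is done.

Besides the shell and the picture viewer there is one more tool, called after ">>>" by a JSON object that holds its "op" and its "data". carry_out: Moves the arm, as the interface text tells. Its arguments: {"type":"object","properties":{"targets":{"type":"array","items":{"type":"array"}}},"required":["targets"]}

```bash
mkdir -p pics; cat > h.py <<'E'
import numpy as np, cv2
from workcell import monitor, vision, order, find_in, regions_of, place_of
def cam2w(name,p,cm=None):
    cm=cm or vision.camera_model(name)
    R,_=cv2.Rodrigues(np.array(cm['rvec'],float)); t=np.array(cm['tvec'],float).ravel()
    return R.T@(np.array(p,float)-t)
def ray(name,u,v,z):
    cm=vision.camera_model(name);K=np.array(cm['K'])
    R,_=cv2.Rodrigues(np.array(cm['rvec'],float)); t=np.array(cm['tvec'],float).ravel()
    x=(u-K[0,2])/K[0,0];y=(v-K[1,2])/K[1,1]
    d=np.array([x,y,1.])
    if name=='wrist':
        r=np.hypot(x,y); d=np.array([x/r*np.sin(r),y/r*np.sin(r),np.cos(r)])
    c=-R.T@t; d=R.T@d
    return c+d*(z-c[2])/d[2]
def proj(name,P):
    cm=vision.camera_model(name);K=np.array(cm['K'])
    R,_=cv2.Rodrigues(np.array(cm['rvec'],float)); t=np.array(cm['tvec'],float).ravel()
    c=R@np.array(P,float)+t
    if name=='wrist':
        th=np.arctan2(np.hypot(c[0],c[1]),c[2]); ph=np.arctan2(c[1],c[0])
        return K[0,0]*th*np.cos(ph)+K[0,2],K[1,1]*th*np.sin(ph)+K[1,2]
    return K[0,0]*c[0]/c[2]+K[0,2],K[1,1]*c[1]/c[2]+K[1,2]
def save(name,fn):
    im=vision.get_image(name); cv2.imwrite('pics/'+fn,im[:,:,::-1]); return im
E
python3 - <<'E'
from h import *
np.set_printoptions(precision=1,suppress=True)
print(monitor.get_obs())
for c in ['side','top','wrist']:
    save(c,c+'0.png')
    cm=vision.camera_model(c); print(c,np.array(cm['K']).tolist(),cam2w(c,[0,0,0]))
    for q in ['lock_hole','lever','lever_hole','holder','holder_hole0','holder_hole1','drift_grip','drift_collar','bolt_head','bolt_seat','beaker_mid','weight_mid','amber_mid','weightbox_mid']:
        for r in place_of(q,c)[:3]:
            w=cam2w(c,r['point']); print(c,q,round(r['confidence'],2),w,np.array(proj(c,w)))
print(monitor.get_obs()['t'])
E
```

```text
{'t': 0.0, 'qpos': array([-1.2,  0.4,  1.6,  0. ,  1.1, -0. ]), 'qvel': array([-0., -0.,  0.,  0., -0.,  0.]), 'joint_torque': array([ -0. , -54.5, -27.4,   0.1,   0. ,  -0. ]), 'ee_pos': array([ 264.8, -565.6,  221.9]), 'orientation': array([-3.1, -0.7,  0. ]), 'ft_force': array([ 0.3, -0.2, -0.4]), 'moment': array([ 0. , -0.1,  0. ]), 'width': 87.6601327675147}
side [[385.10200224433044, 0.0, 285.3050542237252], [0.0, 385.10200224433044, 212.01078088360467], [0.0, 0.0, 1.0]] [-115.5 -709.   716.4]
side lock_hole 0.78 [489.5 113.9  45.2] [244.  224.3]
side lever 0.94 [474.3 243.   46.4] [216.5 209.8]
side lever 0.74 [ 508.  -105.6   55.5] [297.2 250.8]
side lever 0.46 [ 505.5 -106.2   53.3] [296.7 251.9]
side lever_hole 0.61 [495.6 111.8  53.2] [245.9 221.8]
side lever_hole 0.32 [ 511.3 -105.1   57.6] [297.9 249.6]
side holder 0.74 [ 496.4 -143.7    1. ] [303.2 274.1]
side holder_hole0 0.98 [ 490.5 -181.2   53.7] [312.4 266.9]
side holder_hole0 0.72 [ 508.9 -105.2   56. ] [297.3 250.5]
side holder_hole1 0.98 [ 490.5 -181.2   53.7] [312.4 266.9]
side holder_hole1 0.72 [ 508.9 -105.2 
[... 1881 characters left out ...]
0.49 [ 513.1 -105.7   55.3] [315.1 238.3]
top bolt_seat 0.25 [593.1 483.4 101. ] [109.8 211.4]
top beaker_mid 0.87 [ 744.5 -135.3   51.5] [323.9 160.4]
top beaker_mid 0.37 [ 517.9 -106.7   52.4] [315.3 236.7]
top weight_mid 0.76 [789.7   5.8  33.3] [276.3 146.9]
top amber_mid 0.65 [594.8 484.9 102.5] [109.1 210.8]
top weightbox_mid 0.67 [ 441.  -450.1   20. ] [429.6 261.9]
top weightbox_mid 0.54 [ 494.6 -180.2   88.1] [342.  244.3]
wrist [[325.19226210127806, 0.0, 287.2137888502816], [0.0, 325.19226210127806, 209.23191987777722], [0.0, 0.0, 1.0]] [ 341.6 -529.7  385.6]
wrist drift_grip 0.56 [ 367.  -318.3   14.9] [137.1  25.6]
wrist drift_collar 0.84 [ 372.7 -289.7   19.1] [119.5  15.1]
2.25
```

View pics/side0.png

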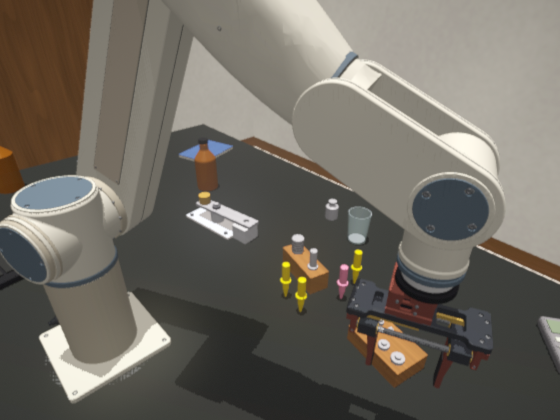

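View pics/top0.png

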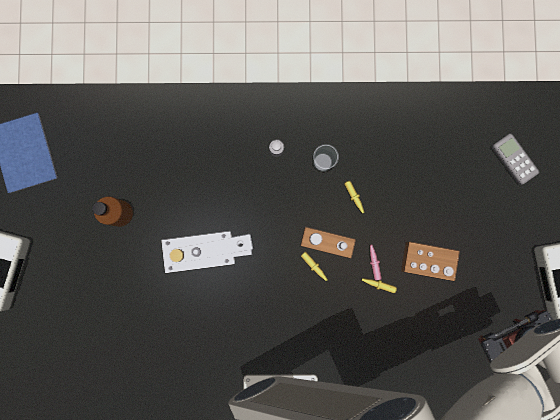

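```bash
python3 - <<'E'
import cv2
a=cv2.imread('pics/side0.png')[190:330,180:400]
b=cv2.imread('pics/top0.png')[180:300,160:400]
cv2.imwrite('pics/c1.png',cv2.resize(a,None,fx=3.6,fy=3.6,interpolation=2))
cv2.imwrite('pics/c2.png',cv2.resize(b,None,fx=3.3,fy=3.3,interpolation=2))
E
```

```text
(no output)
```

View pics/c1.png

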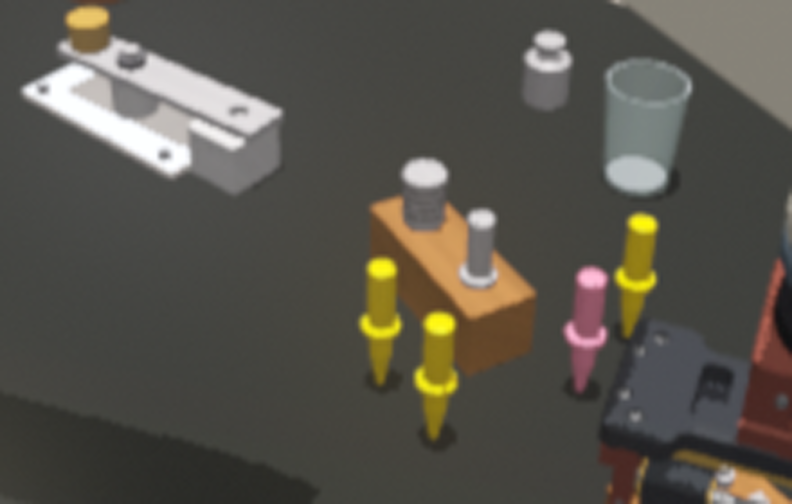

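View pics/c2.png

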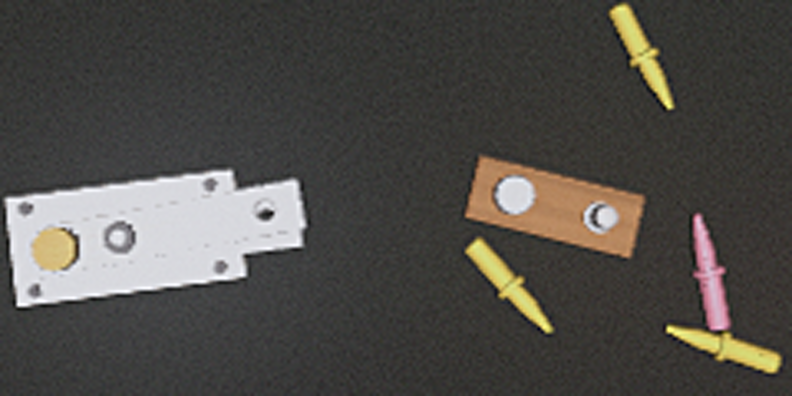

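Bolt versus drift, with side and top pixels:
- **Steel slim handle with collar in the holder:** side (312,258), top (342,245). This is the drift.
- **Thick ribbed head in the holder:** side (297,243), top (316,239). This is the bolt.
- **Yellow look-alikes:** side (286,280), (301,295) and (357,266).
- **Pink look-alike:** side (343,282).

The crop confirms that the steel piece at about (490,-181) is the drift. I'm moving above it.

>>> {"op": "carry_out", "data": {"targets": [[[0, 0, 37], [112, 190, 0], 60], [[0, 0, 37], [112, 190, 0], 60], [[0, 0, 37], [112, 190, 0], 60], [[0, 0, 37], [112, 190, 0], 60], [[0, 0, 37], [112, 190, 0], 60], [[0, 0, 74], [225, 385, -15], 60], [[0, 0, 74], [225, 385, -15], 60], [[0, 0, 74], [225, 385, -15], 60], [[0, 0, 74], [225, 385, -15], 60], [[0, 0, 74], [225, 385, -15], 60]]}}

```text
t: 3.08
ee_pos: [475.9, -204.9, 209.7]
orientation: [2.08, 2.353, 0.0]
ft_force: [1.2, 0.2, 0.2]
width: 59.9
```

>>> {"op": "carry_out", "data": {"targets": [[[0, 0, 0], [0, 0, 0], 60], [[0, 0, 0], [0, 0, 0], 60], [[0, 0, 0], [0, 0, 0], 60]]}}

```text
t: 3.33
ee_pos: [475.0, -206.9, 209.6]
orientation: [2.088, 2.347, -0.001]
ft_force: [-1.5, 0.1, -0.2]
width: 60.0
```

```bash
python3 - <<'E'
from h import *
np.set_printoptions(precision=1,suppress=True)
o=monitor.get_obs();print(o['t'],o['ee_pos'],o['width'],o['orientation'])
R,_=cv2.Rodrigues(o['orientation']);print(R)
c='wrist';save(c,'w1.png');print(cam2w(c,[0,0,0]))
for q in ['drift_collar','drift_grip','bolt_head','bolt_seat','holder','holder_hole0','lock_hole','lever_hole','lever']:
        for r in place_of(q,c)[:3]:
            w=cam2w(c,r['point']); print(c,q,round(r['confidence'],2),w,np.array(proj(c,w)))
E
```

```text
3.3333 [ 475.  -206.9  209.6] 59.98349525537556 [ 2.1  2.3 -0. ]
[[-0.1  1.  -0. ]
 [ 1.   0.1 -0. ]
 [-0.  -0.  -1. ]]
[ 465.1 -123.1  372.6]
wrist drift_collar 0.88 [ 634.4 -232.5   13. ] [413.5 218.9]
wrist drift_collar 0.75 [ 371.9 -291.1   19. ] [195.8 242.6]
wrist drift_collar 0.71 [ 424.2 -100.8   14.3] [252.4  84.4]
wrist drift_grip 0.92 [ 660.5 -214.7   18.5] [436.8 208.7]
wrist drift_grip 0.65 [444.8 -85.8  12.2] [272.9  72.8]
wrist drift_grip 0.64 [ 485.3 -178.4   86.7] [303.  172.3]
wrist bolt_head 0.64 [ 505.3 -107.6   79.2] [334.5  96.8]
wrist bolt_seat 0.65 [ 509.1 -101.9   58. ] [335.9  92.3]
wrist holder 0.64 [ 497.4 -139.9   -1.2] [313.9 126.1]
wrist holder_hole0 0.56 [ 488.3 -182.2   53.9] [303.8 170.3]
```

View pics/w1.png

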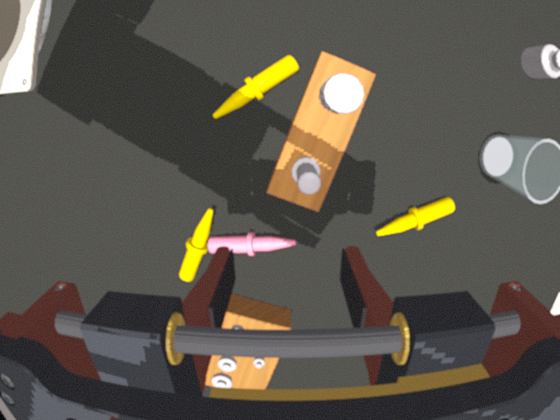

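The wrist view shows the drift upright at px (306,178), the bolt head at (344,93), and the look-alikes lying on the bench. I'll measure from the outlines.

```bash
python3 - <<'E'
from h import *
np.set_printoptions(precision=1,suppress=True)
im=cv2.imread('pics/w1.png')
cv2.imwrite('pics/c3.png',cv2.resize(im[40:220,250:390],None,fx=3.3,fy=3.3,interpolation=2))
im=cv2.imread('pics/top0.png')
cv2.imwrite('pics/c4.png',cv2.resize(im[225:280,155:260],None,fx=7,fy=7,interpolation=2))
cv2.imwrite('pics/c5.png',cv2.resize(im[220:265,295:360],None,fx=8,fy=8,interpolation=2))
print('grip top',ray('wrist',308,184,112),ray('wrist',344,93,102))
E
```

```text
grip top [ 489.2 -181.9  112. ] [ 509.9 -103.5  102. ]
```

View pics/c3.png

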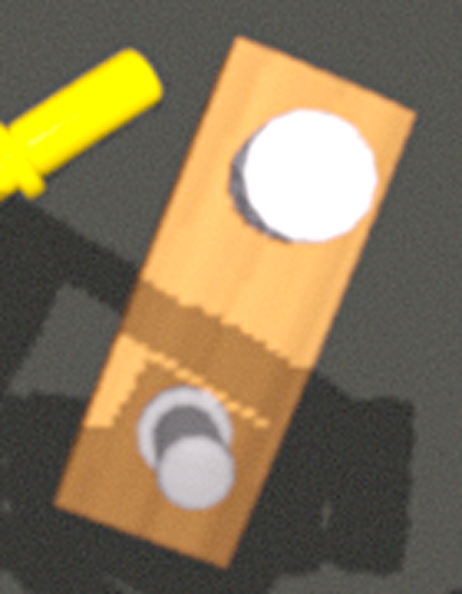

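View pics/c4.png

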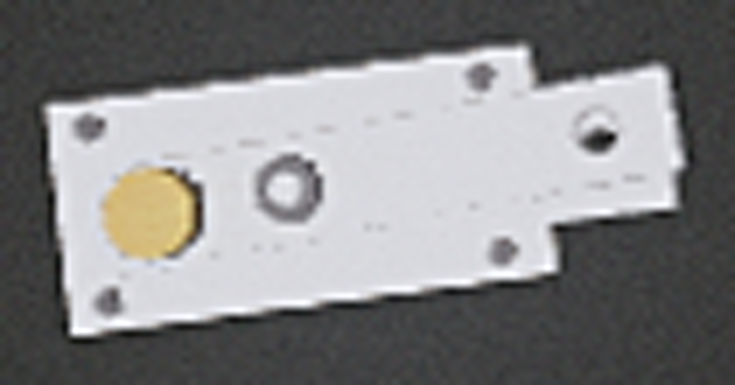

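View pics/c5.png

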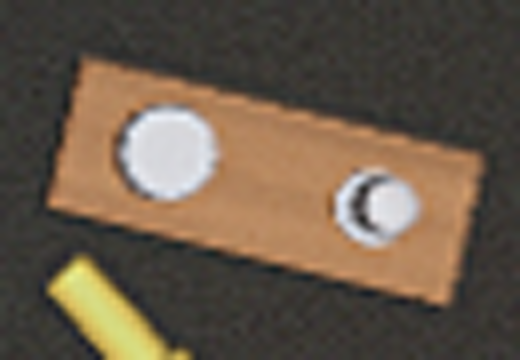

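>>> {"op": "carry_out", "data": {"targets": [[[0, 0, 0], [14.5, 25.5, 0], 60], [[0, 0, 0], [14.5, 25.5, -30], 60], [[0, 0, 0], [14.5, 25.5, -65], 60], [[0, 0, 0], [14.5, 25.5, -95], 60], [[0, 0, 0], [14.5, 25.5, -120], 60], [[0, 0, 0], [14.5, 25.5, -135], 60], [[0, 0, 0], [14.5, 25.5, -141], 60], [[0, 0, 0], [14.5, 25.5, -141], 60]]}}

```text
t: 4.5
ee_pos: [488.7, -180.9, 67.2]
orientation: [-2.086, -2.345, 0.001]
ft_force: [-0.4, 1.4, -0.4]
width: 60.0
```

```bash
python3 - <<'E'
from h import *
o=monitor.get_obs();print(o['t'],o['ee_pos'],o['width'],o['ft_force'])
save('wrist','w2.png')
E
```

```text
4.5 [ 488.74092577 -180.89551472   67.24304255] 59.968103643024456 [-0.40682379  1.40399677 -0.35961098]
```

View pics/w2.png

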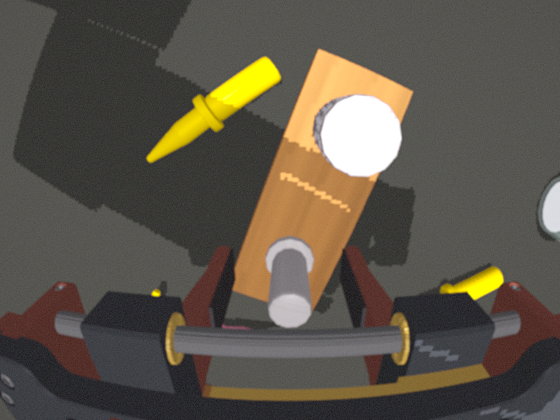

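The drift is centred between the jaws, so I'm closing and lifting.

>>> {"op": "carry_out", "data": {"targets": [[[0, 0, 0], [0, 0, 0], 12], [[0, 0, 0], [0, 0, 0], 12], [[0, 0, 0], [0, 0, 0], 12], [[0, 0, 0], [0, 0, 0], 12], [[0, 0, 0], [0, 0, 0], 12], [[0, 0, 0], [0, 0, 0], 12]]}}

```text
t: 5.05
ee_pos: [489.8, -181.3, 68.9]
orientation: [2.087, 2.347, 0.0]
ft_force: [-0.1, -0.8, 0.7]
width: 23.1
```

>>> {"op": "carry_out", "data": {"targets": [[[0, 0, 0], [0, 0, 20], 12], [[0, 0, 0], [0, 0, 45], 12], [[0, 0, 0], [0, 0, 75], 12], [[0, 0, 0], [0, 0, 85], 12], [[0, 0, 0], [0, 0, 85], 12], [[0, 0, 0], [0, 0, 85], 12]]}}

```text
t: 5.55
ee_pos: [489.4, -181.1, 153.2]
orientation: [2.087, 2.347, 0.0]
ft_force: [0.3, -0.7, -3.3]
width: 19.4
```

```bash
python3 - <<'E'
from h import *
np.set_printoptions(precision=2,suppress=True)
o=monitor.get_obs();print(o['t'],o['ee_pos'],o['width'],o['ft_force'])
save('wrist','w3.png');save('side','s3.png')
for c in ['wrist','side']:
  for r in place_of('drift_collar',c)[:4]: print(c,r['confidence'],cam2w(c,r['point']))
im=cv2.imread('pics/s3.png');cv2.imwrite('pics/c6.png',cv2.resize(im[150:320,200:400],None,fx=3.5,fy=3.5,interpolation=2))
E
```

```text
5.55 [ 489.43 -181.15  153.22] 19.431451039139265 [ 0.25 -0.7  -3.26]
wrist 0.95 [ 489.13 -180.67  135.06]
wrist 0.85 [ 444.58 -284.92   13.55]
wrist 0.81 [ 420.2  -102.9    13.45]
wrist 0.73 [ 370.56 -289.81   18.36]
side 0.79 [ 438.72 -284.97    8.68]
side 0.75 [ 371.9  -292.63   10.62]
side 0.7 [ 485.43 -185.09  129.59]
side 0.68 [ 422.37 -106.26   14.24]
```

View pics/w3.png

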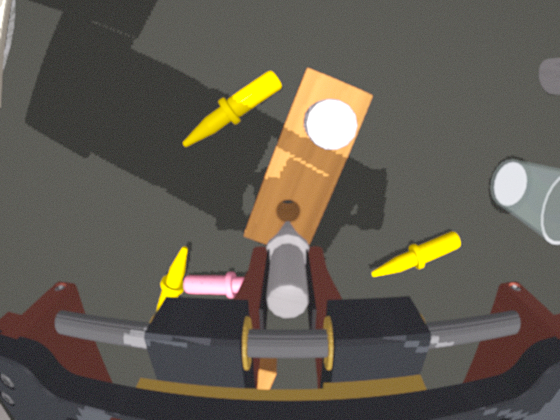

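View pics/c6.png

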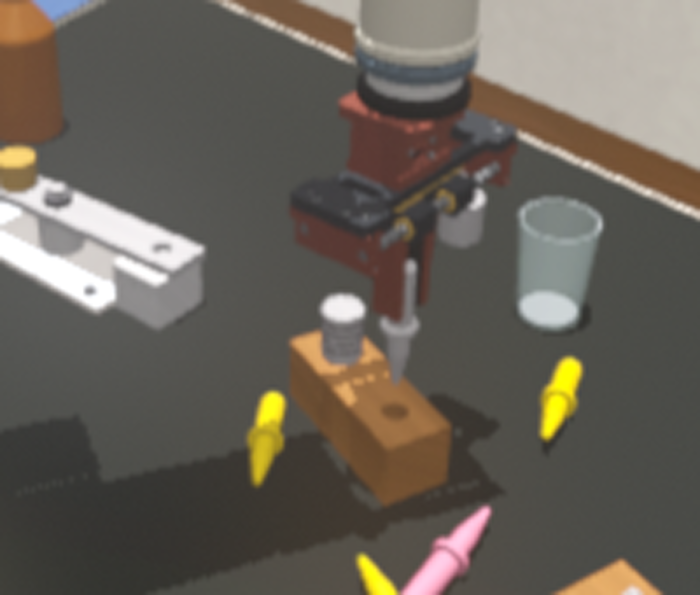

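>>> {"op": "carry_out", "data": {"targets": [[[0, 0, 0], [0, 0, 35], 12], [[0, 0, 0], [1, 40, 35], 12], [[0, 0, 0], [2, 80, 35], 12], [[0, 0, 0], [3, 120, 35], 12], [[0, 0, 0], [4, 160, 35], 12], [[0, 0, 0], [4, 200, 35], 12], [[0, 0, 0], [4, 235, 30], 12], [[0, 0, 0], [4, 260, 30], 12], [[0, 0, 0], [4, 280, 30], 12], [[0, 0, 0], [4, 290, 30], 12]]}}

```text
t: 6.58
ee_pos: [492.9, 110.9, 182.4]
orientation: [-2.084, -2.349, 0.002]
ft_force: [-0.1, -0.5, -1.8]
width: 19.5
```

>>> {"op": "carry_out", "data": {"targets": [[[0, 0, 0], [0, 0, -15], 12], [[0, 0, 0], [0, 0, -25], 12], [[0, 0, 0], [0, 0, -25], 12], [[0, 0, 0], [0, 0, -25], 12]]}}

```text
t: 6.92
ee_pos: [492.8, 108.0, 157.5]
orientation: [-2.088, -2.345, 0.004]
ft_force: [0.4, -0.2, -2.6]
width: 20.0
```

```bash
python3 - <<'E'
from h import *
np.set_printoptions(precision=2,suppress=True)
o=monitor.get_obs();print(o['t'],o['ee_pos'],o['width'],o['ft_force'],o['orientation'])
save('wrist','w4.png');save('side','s4.png');save('top','t4.png')
for c in ['wrist','side','top']:
 for q in ['drift_collar','lever_hole','lock_hole','lever']:
  for r in place_of(q,c)[:2]: print(c,q,r['confidence'],cam2w(c,r['point']))
im=cv2.imread('pics/s4.png');cv2.imwrite('pics/c7.png',cv2.resize(im[120:260,170:310],None,fx=4.2,fy=4.2,interpolation=2))
im=cv2.imread('pics/w4.png');cv2.imwrite('pics/c8.png',cv2.resize(im[100:320,180:400],None,fx=2.7,fy=2.7,interpolation=2))
E
```

```text
6.9167 [492.78 107.97 157.51] 19.996790051540874 [ 0.37 -0.25 -2.56] [-2.09 -2.35  0.  ]
wrist drift_collar 0.91 [495.13 107.76 141.7 ]
wrist lever_hole 0.78 [502.18 114.05  62.24]
wrist lock_hole 0.78 [490.78 113.15  46.9 ]
wrist lock_hole 0.57 [493.63 107.37 171.68]
wrist lever 0.97 [473.57 248.62  51.71]
side drift_collar 0.77 [ 372.93 -294.54   13.54]
side drift_collar 0.7 [489.18 108.74 137.05]
side lever_hole 0.86 [494.34 112.36  57.77]
side lever_hole 0.21 [ 491.64 -180.98   55.88]
side lock_hole 0.74 [490.19 112.55  48.  ]
side lock_hole 0.36 [786.06   8.34  29.41]
side lever 0.9 [476.26 243.81  46.02]
side lever 0.48 [ 739.58 -135.77   52.34]
top drift_collar 0.63 [ 633.57 -228.97   11.77]
top drift_collar 0.59 [ 425.11 -108.37   13.32]
top lever 0.77 [477.22 240.13  50.43]
top lever 0.57 [ 515.76 -106.35   50.84]
```

View pics/w4.png

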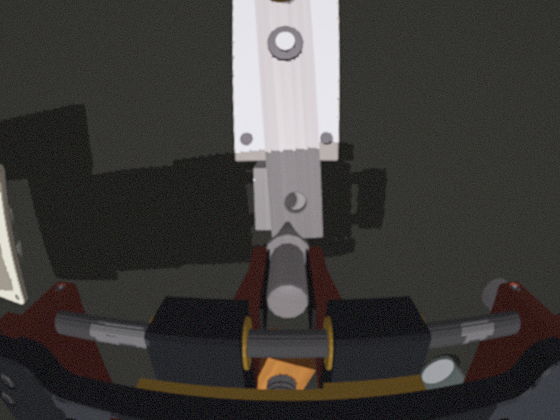

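View pics/c7.png

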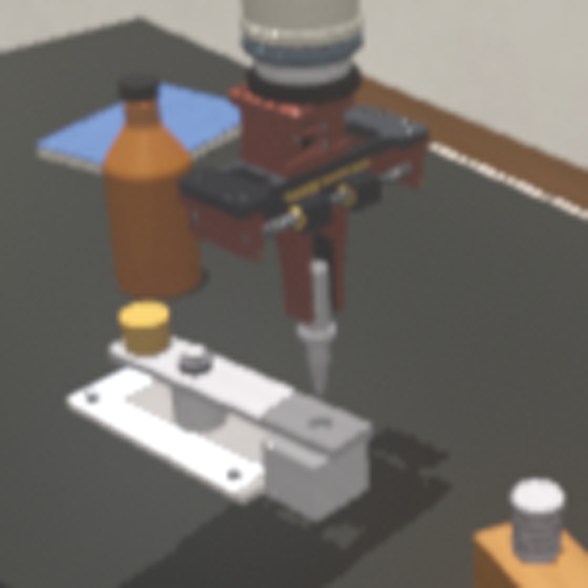

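View pics/c8.png

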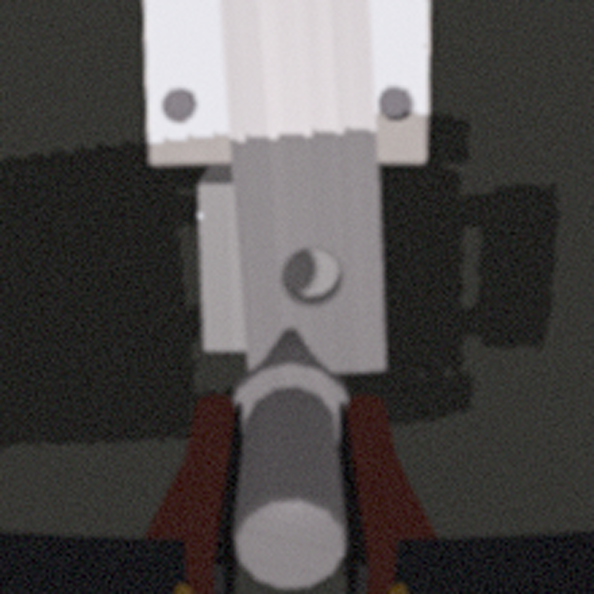

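```bash
python3 - <<'E'
from h import *
np.set_printoptions(precision=2,suppress=True)
f=lambda a,b:(180+a/2.7,100+b/2.7)
h=ray('wrist',*f(312,273),58.5); piv=ray('wrist',285,41.5,74.5)
print('leverhole',h,'pivot',piv,np.linalg.norm((h-piv)[:2]))
a=ray('wrist',*f(200,185),48);b=ray('wrist',*f(205,351),48);print('block corners',a,b,np.linalg.norm(a-b))
for z in (90,95): print('tip',ray('wrist',*f(292,331),z))
y=(a-b)/np.linalg.norm(a-b); x=np.array([y[1],-y[0],0]); c=(a+b)/2+28*x; print('lock from block',c,y)
# from plate corners z=10
p=ray('wrist',*f(150,165),10);q=ray('wrist',*f(428,165),10);print('plate',p,q,np.linalg.norm(p-q))
# rig dir from pivot & lever hole: offset
d=(piv-h)[:2];L=np.linalg.norm(d);
for off in (7,8,9):
    th=np.arcsin(off/130.); # lever rotated
    u=d/L; # lever +y dir ; lever hole at +x => lever -y leans +x => rig y = u rotated 
    for s in (1,):
        c_,s_=np.cos(s*th),np.sin(s*th); yr=np.array([u[0]*c_+ u[1]*s_, -u[0]*s_+u[1]*c_]); print(off,yr,piv[:2]-130*yr, h[:2]+130*u-130*yr)
E
```

```text
leverhole [499.62 117.63  58.5 ] pivot [476.02 244.37  74.5 ] 128.9215176569821
block corners [461.41 139.37  48.  ] [468.02  83.41  48.  ] 56.35574676088148
tip [494.26 109.2   90.  ]
tip [494.04 111.02  95.  ]
lock from block [492.52 114.67  48.  ] [-0.12  0.99  0.  ]
plate [439.48 137.3   10.  ] [539.19 149.01  10.  ] 100.38894092141213
7 [-0.13  0.99] [492.9  115.47] [492.71 116.53]
8 [-0.12  0.99] [491.91 115.34] [491.71 116.4 ]
9 [-0.11  0.99] [490.91 115.22] [490.72 116.28]
```

>>> {"op": "carry_out", "data": {"targets": [[[0, 0, 0], [1.7, 8.4, -10], 12], [[0, 0, 0], [1.7, 8.4, -22], 12], [[0, 0, 0], [1.7, 8.4, -28], 12], [[0, 0, 0], [1.7, 8.4, -28], 12], [[0, 0, 0], [1.7, 8.4, -28], 12]]}}

```text
t: 8.08
ee_pos: [494.9, 117.4, 129.9]
orientation: [-2.087, -2.347, 0.002]
ft_force: [-0.5, 0.3, -2.0]
width: 19.1
```

```bash
python3 - <<'E'
from h import *
np.set_printoptions(precision=2,suppress=True)
o=monitor.get_obs();print(o['t'],o['ee_pos'],o['width'],o['ft_force'],o['orientation'])
save('wrist','w5.png');save('side','s5.png')
im=cv2.imread('pics/s5.png');cv2.imwrite('pics/c9.png',cv2.resize(im[180:250,210:290],None,fx=7,fy=7,interpolation=2))
im=cv2.imread('pics/w5.png');cv2.imwrite('pics/c10.png',cv2.resize(im[130:320,200:380],None,fx=3.1,fy=3.1,interpolation=2))
E
```

```text
8.0833 [494.89 117.36 129.9 ] 19.138754503817268 [-0.46  0.33 -2.02] [-2.09 -2.35  0.  ]
```

View pics/c9.png

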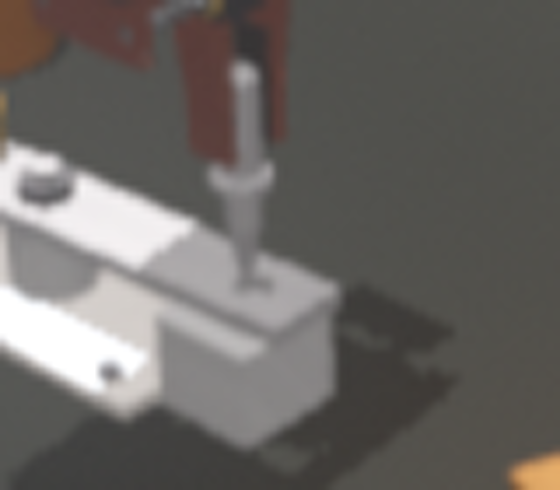

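View pics/c10.png

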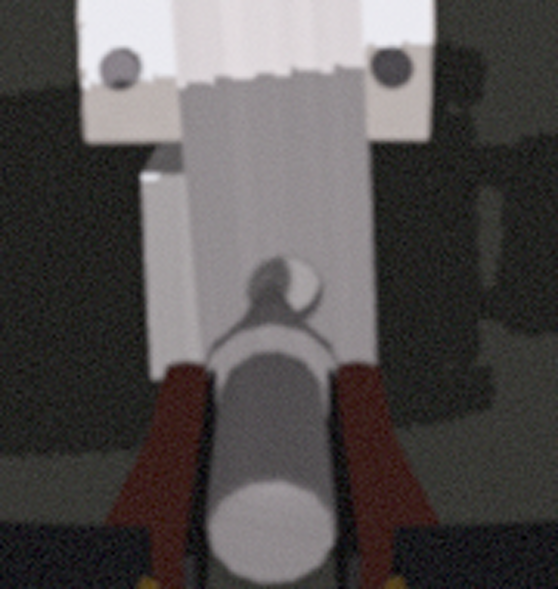

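```bash
python3 - <<'E'
from h import *
np.set_printoptions(precision=2,suppress=True)
o=monitor.get_obs();print(o['t'],o['ee_pos'])
g=lambda a,b:(200+a/3.1,130+b/3.1)
print(ray('wrist',*g(285,287),58.5))
for e in [(249,287),(322,287),(285,256)]: print(ray('wrist',*g(*e),58.5))
for z in (61,64,67): print(z,ray('wrist',*g(268,297),z))
# expected pix of tip for different lengths, collar ring and handle top
for c in (12,15,18): 
  for nm,dz in (('tip',-50),('tip+y',-50),('handletop',56),('collartop',6)):
    P=np.array([494.9,117.0+(2.5 if nm=='tip+y' else 0),129.9-c+dz]); p=proj('wrist',P); print(c,nm,(p[0]-200)*3.1,(p[1]-130)*3.1)
E
```

```text
8.1833 [495.52 117.33 130.69]
[499.26 116.74  58.5 ]
[490.38 115.7   58.5 ]
[508.39 117.81  58.5 ]
[498.28 124.79  58.5 ]
61 [495.27 114.55  61.  ]
64 [495.15 115.67  64.  ]
67 [495.02 116.8   67.  ]
12 tip 267.5741261593579 297.49109896670836
12 tip+y 268.78620950575674 287.7522971143613
12 handletop 265.4319507551818 557.1453939024943
12 collartop 266.69375365897554 402.6648091755734
15 tip 267.6111286030943 293.1148544484722
15 tip+y 268.8093012507822 283.47320629778176
15 handletop 265.5264791326506 545.41024037926
15 collartop 266.7521897856259 395.61974910918605
18 tip 267.64731709732706 288.83824896562237
18 tip+y 268.8318792270594 279.2922218784826
18 handletop 265.6181504797868 534.0557465523111
18 collartop 266.8090902867783 388.7687433517079
```

Tip is about 3.8 mm to +x of the block hole, midway in the overlap, and about 3.5 mm above the lever. Lowering it through the lever into the block mouth.

>>> {"op": "carry_out", "data": {"targets": [[[0, 0, 0], [0, 0, -6], 12], [[0, 0, 0], [0, 0, -12], 12], [[0, 0, 0], [0, 0, -17], 12], [[0, 0, 0], [0, 0, -20], 12], [[0, 0, 0], [0, 0, -20], 12]]}}

```text
t: 8.6
ee_pos: [494.9, 117.0, 109.7]
orientation: [-2.087, -2.347, 0.002]
ft_force: [0.5, 0.2, -2.8]
width: 19.6
```

```bash
python3 - <<'E'
from h import *
np.set_printoptions(precision=2,suppress=True)
o=monitor.get_obs();print(o['t'],o['ee_pos'],o['width'],o['ft_force'],o['moment'])
save('wrist','w6.png');save('side','s6.png')
im=cv2.imread('pics/s6.png');cv2.imwrite('pics/c11.png',cv2.resize(im[180:250,210:290],None,fx=7,fy=7,interpolation=2))
im=cv2.imread('pics/w6.png');cv2.imwrite('pics/c12.png',cv2.resize(im[130:320,200:380],None,fx=3.1,fy=3.1,interpolation=2))
E
```

```text
8.6 [494.87 117.04 109.69] 19.579033939676663 [ 0.53  0.2  -2.78] [-0.04 -0.16  0.02]
```

View pics/c11.png

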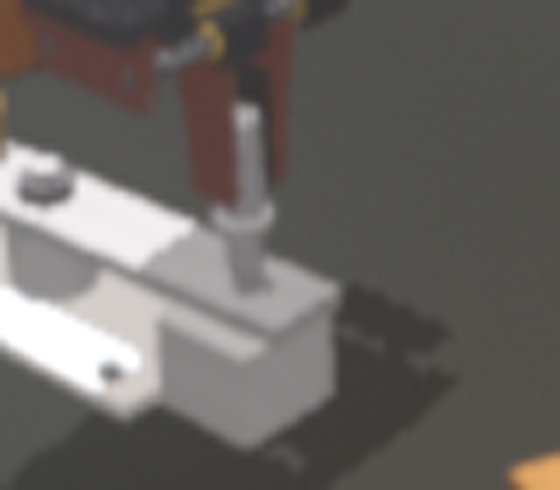

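View pics/c12.png

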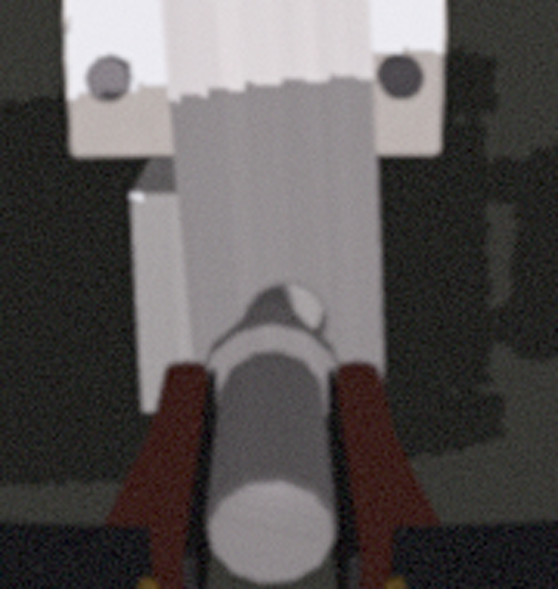

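>>> {"op": "carry_out", "data": {"targets": [[[0, 0, 0], [-0.8, -0.1, -2], 12], [[0, 0, 0], [-1.6, -0.2, -5], 12], [[0, 0, 0], [-2.4, -0.3, -8], 12], [[0, 0, 0], [-3.2, -0.4, -12], 12], [[0, 0, 0], [-3.8, -0.5, -16], 12], [[0, 0, 0], [-3.8, -0.5, -18], 12], [[0, 0, 0], [-3.8, -0.5, -18], 12]]}}

```text
t: 9.28
ee_pos: [491.9, 116.4, 92.0]
orientation: [2.087, 2.347, 0.001]
ft_force: [4.3, -2.9, -2.2]
width: 19.6
```

```bash
python3 - <<'E'
from h import *
np.set_printoptions(precision=2,suppress=True)
o=monitor.get_obs();print(o['t'],o['ee_pos'],o['width'],o['ft_force'],o['moment'])
save('wrist','w7.png');save('side','s7.png')
im=cv2.imread('pics/s7.png');a=cv2.resize(im[180:250,210:290],None,fx=5,fy=5,interpolation=2)
im=cv2.imread('pics/w7.png');b=cv2.resize(im[130:320,200:380],None,fx=2,fy=2,interpolation=2)[:350]
cv2.imwrite('pics/c13.png',np.hstack([a,b]))
E
```

```text
9.2833 [491.92 116.42  92.05] 19.55476440173226 [ 4.35 -2.88 -2.24] [-0.69 -0.99  0.  ]
```

View pics/c13.png

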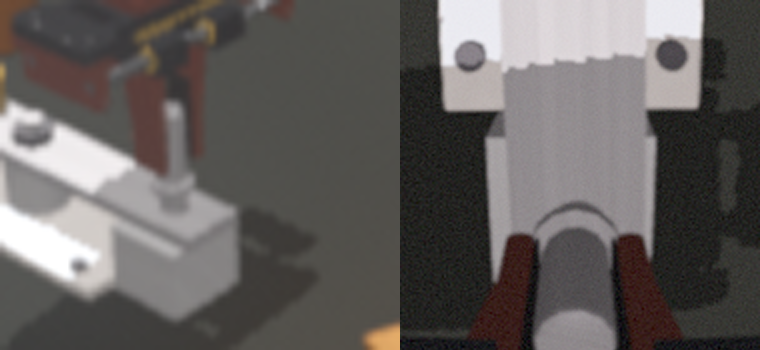

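>>> {"op": "carry_out", "data": {"targets": [[[0, 0, 0], [-0.4, -0.6, -3], 12], [[0, 0, 0], [-0.6, -0.8, -6], 12], [[0, 0, 0], [-0.6, -0.8, -9], 12], [[0, 0, 0], [-0.6, -0.8, -11], 12], [[0, 0, 0], [-0.6, -0.8, -11], 12]]}}

```text
t: 9.8
ee_pos: [490.6, 115.8, 80.9]
orientation: [-2.088, -2.347, 0.001]
ft_force: [4.5, -1.7, -4.8]
width: 19.9
```

```bash
python3 - <<'E'
from h import *
np.set_printoptions(precision=2,suppress=True)
o=monitor.get_obs();print(o['t'],o['ee_pos'],o['width'],o['ft_force'],o['moment'])
save('wrist','w8.png');save('side','s8.png')
im=cv2.imread('pics/s8.png');a=cv2.resize(im[180:250,210:290],None,fx=5,fy=5,interpolation=2)
im=cv2.imread('pics/w8.png');b=cv2.resize(im[130:320,200:380],None,fx=2,fy=2,interpolation=2)[:350]
cv2.imwrite('pics/c14.png',np.hstack([a,b]))
E
```

```text
9.8 [490.64 115.84  80.87] 19.880277709490013 [ 4.52 -1.67 -4.79] [-0.4  -0.99  0.  ]
```

View pics/c14.png

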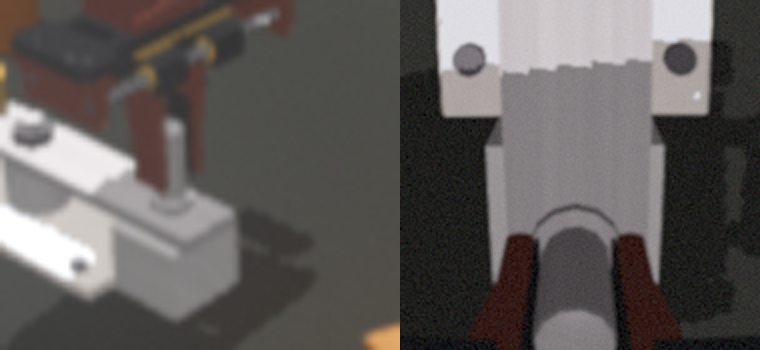

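>>> {"op": "carry_out", "data": {"targets": [[[0, 0, 0], [0, -0.3, -1.5], 12], [[0, 0, 0], [0, -0.3, -3], 12], [[0, 0, 0], [0, -0.3, -4], 12], [[0, 0, 0], [0, -0.3, -4], 12]]}}

```text
t: 10.23
ee_pos: [490.4, 115.6, 77.4]
orientation: [-2.087, -2.347, 0.001]
ft_force: [1.3, -0.6, -1.2]
width: 19.1
```

>>> {"op": "carry_out", "data": {"targets": [[[0, 0, 0], [0, 0, -1], 12], [[0, 0, 0], [0, 0, -1], 12], [[0, 0, 0], [0, 0, -1], 12]]}}

```text
t: 10.48
ee_pos: [490.6, 115.6, 77.3]
orientation: [-2.088, -2.347, 0.001]
ft_force: [-1.1, -2.8, 10.6]
width: 19.6
```

```bash
python3 - <<'E'
from h import *
np.set_printoptions(precision=2,suppress=True)
o=monitor.get_obs();print(o['t'],o['ee_pos'],o['width'],o['ft_force'],o['moment'])
save('wrist','w9.png');save('side','s9.png')
im=cv2.imread('pics/s9.png');a=cv2.resize(im[180:250,210:290],None,fx=5,fy=5,interpolation=2)
im=cv2.imread('pics/w9.png');b=cv2.resize(im[130:320,200:380],None,fx=2,fy=2,interpolation=2)[:350]
cv2.imwrite('pics/c15.png',np.hstack([a,b]))
E
```

```text
10.4833 [490.56 115.58  77.28] 19.581291866506557 [-1.09 -2.77 10.56] [-0.33  0.12 -0.  ]
```

View pics/c15.png

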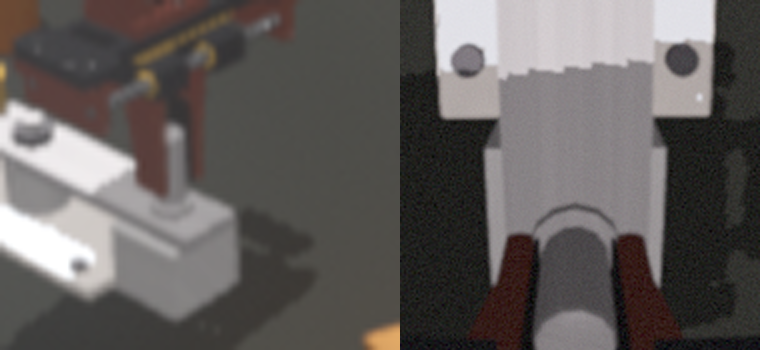

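>>> {"op": "carry_out", "data": {"targets": [[[0, 0, 0], [0, 0, -1], 12], [[0, 0, 0], [0, 0, -1], 12], [[0, 0, 0], [0, 0, -1], 12]]}}

```text
t: 10.83
ee_pos: [491.2, 115.6, 77.2]
orientation: [2.087, 2.347, 0.001]
ft_force: [-3.2, -1.9, 18.8]
width: 19.6
```

```bash
python3 - <<'E'
from h import *
np.set_printoptions(precision=2,suppress=True)
o=monitor.get_obs();print(o['t'],o['ee_pos'],o['width'],o['ft_force'],o['moment'])
for c in ['wrist','side']:
 for q in ['drift_collar','lever_hole','lock_hole']:
  for r in place_of(q,c)[:2]: print(c,q,r['confidence'],cam2w(c,r['point']))
im=cv2.imread('pics/w9.png');cv2.imwrite('pics/c16.png',cv2.resize(im[150:290,220:350],None,fx=4.2,fy=4.2,interpolation=2))
E
```

```text
10.8333 [491.18 115.63  77.19] 19.557930336584903 [-3.18 -1.91 18.77] [-0.45  0.46  0.12]
wrist drift_collar 0.6 [491.57 116.96  58.53]
wrist lock_hole 0.85 [489.46 112.63  46.17]
side drift_collar 0.78 [ 372.39 -292.66   12.66]
side drift_collar 0.74 [ 440.44 -287.05    9.87]
side lock_hole 0.91 [486.66 116.23  47.41]
```

View pics/c16.png

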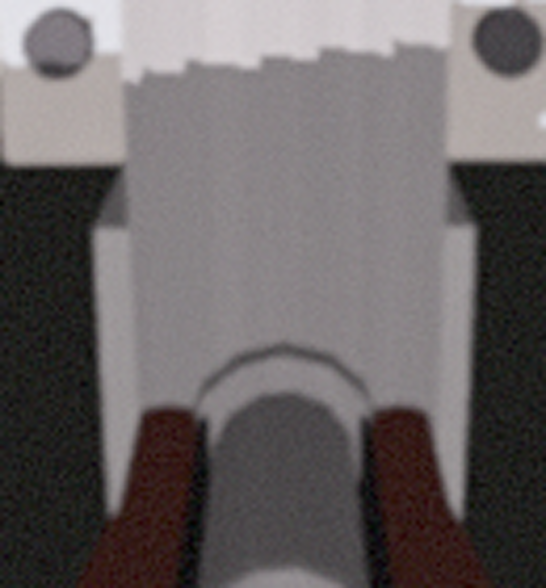

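Drift seated: 19 N with no further travel, and the lever is centred over the block. Pulling it out.

>>> {"op": "carry_out", "data": {"targets": [[[0, 0, 0], [0, 0, 6], 12], [[0, 0, 0], [0, 0, 16], 12], [[0, 0, 0], [0, 0, 30], 12], [[0, 0, 0], [0, 0, 50], 12], [[0, 0, 0], [0, 0, 75], 12], [[0, 0, 0], [0, 0, 105], 12], [[0, 0, 0], [0, 0, 109], 12], [[0, 0, 0], [0, 0, 109], 12]]}}

```text
t: 11.8
ee_pos: [491.3, 115.9, 186.2]
orientation: [2.087, 2.347, 0.004]
ft_force: [-0.3, 0.2, -3.0]
width: 19.5
```

```bash
python3 - <<'E'
from h import *
np.set_printoptions(precision=2,suppress=True)
o=monitor.get_obs();print(o['t'],o['ee_pos'],o['width'],o['ft_force'],o['moment'])
im=save('wrist','w10.png')[:,:,::-1]
cv2.imwrite('pics/c17.png',cv2.resize(im[130:320,200:380],None,fx=3.1,fy=3.1,interpolation=2))
E
```

```text
11.8 [491.27 115.9  186.22] 19.50184301810888 [-0.31  0.15 -3.03] [-0.01 -0.08 -0.04]
```

View pics/c17.png

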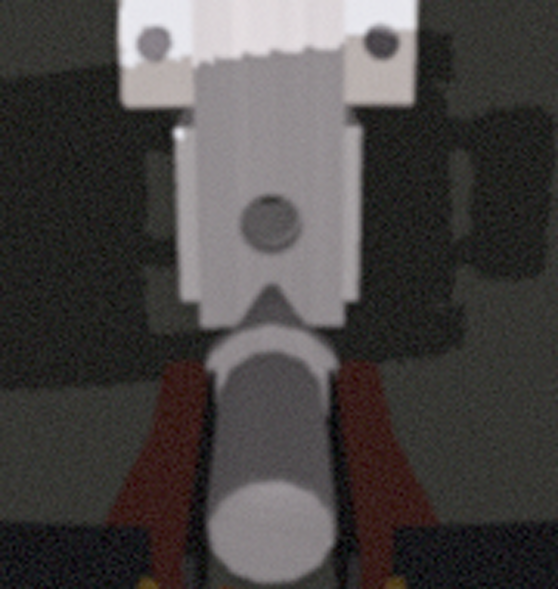

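Holes in line. Now back to the drift's holder hole.

>>> {"op": "carry_out", "data": {"targets": [[[0, 0, 0], [-0.3, -40, 0], 12], [[0, 0, 0], [-0.5, -80, 0], 12], [[0, 0, 0], [-0.7, -120, 0], 12], [[0, 0, 0], [-0.9, -160, 0], 12], [[0, 0, 0], [-1.1, -200, 0], 12], [[0, 0, 0], [-1.3, -240, 0], 12], [[0, 0, 0], [-1.5, -270, 0], 12], [[0, 0, 0], [-1.5, -290, 0], 12], [[0, 0, 0], [-1.5, -297, 0], 12], [[0, 0, 0], [-1.5, -297, 0], 12]]}}

```text
t: 12.68
ee_pos: [488.1, -182.2, 182.7]
orientation: [-2.089, -2.342, 0.002]
ft_force: [-0.3, 1.1, -3.1]
width: 19.2
```

>>> {"op": "carry_out", "data": {"targets": [[[0, 0, 0], [0, 0, -20], 12], [[0, 0, 0], [0, 0, -40], 12], [[0, 0, 0], [0, 0, -50], 12], [[0, 0, 0], [0, 0, -50], 12], [[0, 0, 0], [0, 0, -50], 12]]}}

```text
t: 13.1
ee_pos: [488.8, -180.2, 133.9]
orientation: [-2.085, -2.347, 0.001]
ft_force: [-0.8, 0.8, -2.6]
width: 19.5
```

```bash
python3 - <<'E'
from h import *
np.set_printoptions(precision=2,suppress=True)
o=monitor.get_obs();print(o['t'],o['ee_pos'],o['width'],o['ft_force'],o['moment'])
im=save('wrist','w11.png')[:,:,::-1]; s=save('side','s11.png')[:,:,::-1]
b=cv2.resize(im[130:320,200:380],None,fx=2.3,fy=2.3,interpolation=2)
a=cv2.resize(s[230:300,270:350],None,fx=5,fy=5,interpolation=2); a=cv2.copyMakeBorder(a,0,b.shape[0]-a.shape[0],0,0,0)
cv2.imwrite('pics/c18.png',np.hstack([a,b]))
for r in place_of('holder_hole0','wrist'): print(r['confidence'],cam2w('wrist',r['point']))
E
```

```text
13.1 [ 488.84 -180.21  133.87] 19.486789963200398 [-0.76  0.85 -2.58] [ 0.01 -0.14 -0.04]
0.61 [ 492.47 -181.     56.58]
```

View pics/c18.png

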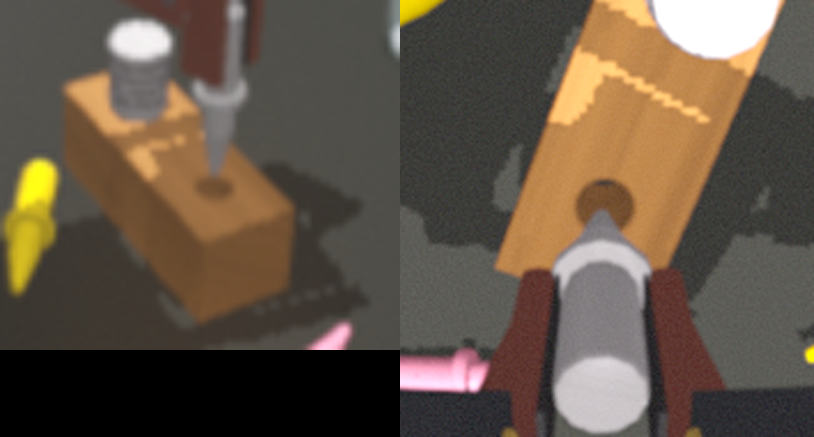

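>>> {"op": "carry_out", "data": {"targets": [[[0, 0, 0], [1, -0.5, -10], 12], [[0, 0, 0], [1, -0.5, -20], 12], [[0, 0, 0], [1, -0.5, -32], 12], [[0, 0, 0], [1, -0.5, -42], 12], [[0, 0, 0], [1, -0.5, -50], 12], [[0, 0, 0], [1, -0.5, -55], 12], [[0, 0, 0], [1, -0.5, -55], 12]]}}

```text
t: 13.83
ee_pos: [489.6, -181.6, 78.2]
orientation: [-2.086, -2.346, 0.001]
ft_force: [-0.3, 1.0, -2.4]
width: 19.5
```

```bash
python3 - <<'E'
from h import *
np.set_printoptions(precision=2,suppress=True)
o=monitor.get_obs();print(o['t'],o['ee_pos'],o['width'],o['ft_force'],o['moment'])
E
```

```text
13.8333 [ 489.62 -181.64   78.19] 19.50207098809306 [-0.27  0.98 -2.38] [-0.06 -0.04 -0.03]
```

Inserted with no force. Lowering the last 3 mm, then releasing and retreating up.

>>> {"op": "carry_out", "data": {"targets": [[[0, 0, 0], [0, 0, -2], 12], [[0, 0, 0], [0, 0, -3.5], 12], [[0, 0, 0], [0, 0, -3.5], 12], [[0, 0, 0], [0, 0, -3.5], 40], [[0, 0, 0], [0, 0, -3.5], 60], [[0, 0, 0], [0, 0, -3.5], 60], [[0, 0, 0], [0, 0, -3.5], 60], [[0, 0, 0], [0, 0, -3.5], 60]]}}

```text
t: 14.5
ee_pos: [490.6, -182.0, 76.3]
orientation: [2.087, 2.347, 0.0]
ft_force: [0.5, -1.0, -0.3]
width: 49.2
```

>>> {"op": "carry_out", "data": {"targets": [[[0, 0, 0], [0, 0, 10], 60], [[0, 0, 0], [0, 0, 30], 60], [[0, 0, 0], [0, 0, 60], 60], [[0, 0, 0], [0, 0, 85], 60], [[0, 0, 0], [0, 0, 85], 60]]}}

```text
t: 14.92
ee_pos: [493.3, -183.0, 166.3]
orientation: [2.083, 2.342, 0.004]
ft_force: [1.3, 0.3, -0.1]
width: 60.1
```

```bash
python3 - <<'E'
from h import *
np.set_printoptions(precision=2,suppress=True)
o=monitor.get_obs();print(o['t'],o['ee_pos'],o['width'],o['ft_force'],o['moment'])
im=save('wrist','w12.png')[:,:,::-1]; s=save('side','s12.png')[:,:,::-1]
b=cv2.resize(im[30:320,200:400],None,fx=2,fy=2,interpolation=2)
a=cv2.resize(s[230:300,270:350],None,fx=4.8,fy=4.8,interpolation=2); a=cv2.copyMakeBorder(a,0,b.shape[0]-a.shape[0],0,0,0)
cv2.imwrite('pics/c19.png',np.hstack([a,b]))
for q in ('drift_collar','bolt_head','bolt_seat'):
  for r in place_of(q,'wrist')[:4]: print(q,r['confidence'],cam2w('wrist',r['point']))
E
```

```text
14.9167 [ 493.26 -183.02  166.26] 60.125805388901846 [ 1.27  0.26 -0.14] [-0.04 -0.11  0.05]
drift_collar 0.96 [ 442.64 -279.38   10.34]
drift_collar 0.92 [ 629.73 -231.5     6.8 ]
drift_collar 0.86 [ 487.57 -175.73   51.81]
drift_collar 0.78 [418.95 -99.79   9.35]
bolt_head 0.61 [ 502.62 -102.88   72.58]
```

View pics/c19.png

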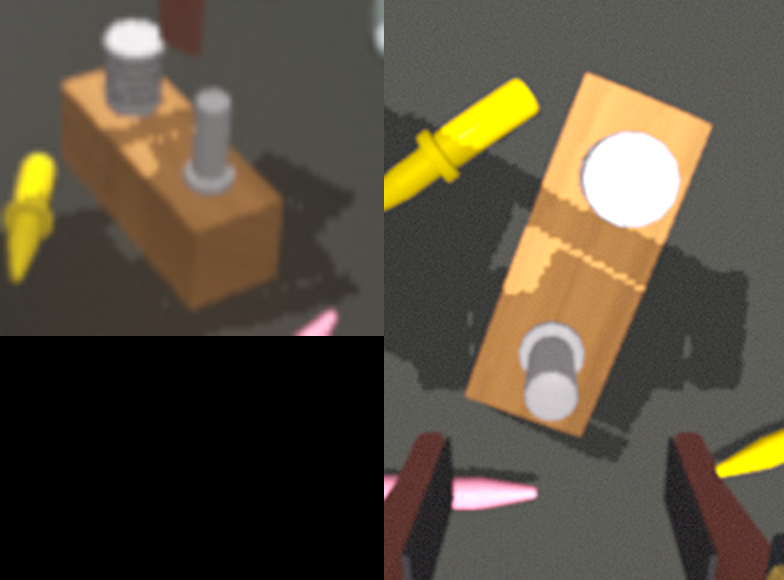

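```bash
python3 - <<'E'
from h import *
np.set_printoptions(precision=2,suppress=True)
o=monitor.get_obs();print(o['t'],o['ee_pos'],o['width'])
print(ray('wrist',323.5,119.5,102),ray('wrist',200+(551-384)/2,30+396/2,112))
E
```

```text
15.1667 [ 489.59 -181.59  160.2 ] 59.695600475951146
[ 504.75 -101.43  102.  ] [ 486.53 -178.15  112.  ]
```

>>> {"op": "carry_out", "data": {"targets": [[[0, 0, 0], [10, 40, 0], 60], [[0, 0, 0], [20, 70, 0], 60], [[0, 0, 0], [20, 77, 0], 60], [[0, 0, 0], [20, 77, 0], 60], [[0, 0, 0], [20, 77, 0], 60], [[0, 0, 0], [20, 77, 0], 60]]}}

```text
t: 15.67
ee_pos: [509.9, -105.6, 160.5]
orientation: [-2.087, -2.347, 0.001]
ft_force: [0.0, 0.2, 0.7]
width: 60.1
```

```bash
python3 - <<'E'
from h import *
np.set_printoptions(precision=2,suppress=True)
o=monitor.get_obs();print(o['t'],o['ee_pos'],o['width'])
im=save('wrist','w13.png')
g=im[100:300,220:380].min(2)
m=(g>225).astype(np.uint8); n,l,s,c=cv2.connectedComponentsWithStats(m)
i=1+np.argmax(s[1:,4]); u,v=c[i]+[220,100]; print(u,v,s[i],ray('wrist',u,v,102), ray('wrist',s[i][0]+220,v,102),ray('wrist',s[i][0]+s[i][2]+220,v,102))
cv2.imwrite('pics/c20.png',cv2.resize(im[100:330,180:400,::-1],None,fx=2.4,fy=2.4,interpolation=2))
E
```

```text
15.6667 [ 509.86 -105.59  160.51] 60.08794732346455
287.4407894736842 223.92302631578946 [  45  103   46   43 1520] [ 509.73 -102.9   102.  ] [ 493.51 -104.82  102.  ] [ 526.76 -100.93  102.  ]
```

View pics/c20.png

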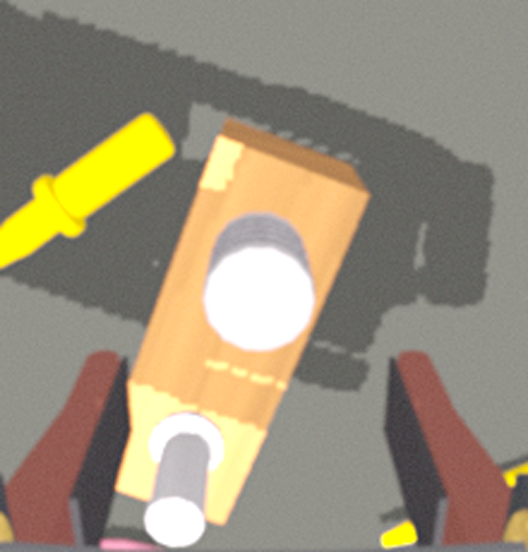

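>>> {"op": "carry_out", "data": {"targets": [[[0, 0, 0], [0.3, 1.7, -25], 60], [[0, 0, 0], [0.3, 1.7, -55], 60], [[0, 0, 0], [0.3, 1.7, -80], 60], [[0, 0, 0], [0.3, 1.7, -92], 60], [[0, 0, 0], [0.3, 1.7, -97], 60], [[0, 0, 0], [0.3, 1.7, -97], 60]]}}

```text
t: 16.22
ee_pos: [510.1, -103.7, 63.3]
orientation: [-2.088, -2.345, 0.002]
ft_force: [0.8, -0.2, 0.7]
width: 59.9
```

>>> {"op": "carry_out", "data": {"targets": [[[0, 0, 0], [0, 0, 0], 25], [[0, 0, 0], [0, 0, 0], 25], [[0, 0, 0], [0, 0, 0], 25], [[0, 0, 0], [0, 0, 0], 25], [[0, 0, 0], [0, 0, 0], 25], [[0, 0, 0], [0, 0, 0], 25], [[0, 0, 0], [0, 0, 0], 25]]}}

```text
t: 16.8
ee_pos: [510.7, -103.3, 64.9]
orientation: [2.087, 2.348, -0.0]
ft_force: [-3.2, 0.0, 6.6]
width: 33.8
```

```bash
python3 - <<'E'
from h import *
np.set_printoptions(precision=2,suppress=True)
o=monitor.get_obs();print(o['t'],o['ee_pos'],o['width'],o['ft_force'],o['moment'])
im=save('wrist','w14.png')
cv2.imwrite('pics/c21.png',cv2.resize(im[150:350,180:400,::-1],None,fx=2.4,fy=2.4,interpolation=2))
E
```

```text
16.8 [ 510.66 -103.28   64.91] 33.7864370679705 [-3.23  0.01  6.59] [-0.19  0.48 -0.02]
```

View pics/c21.png

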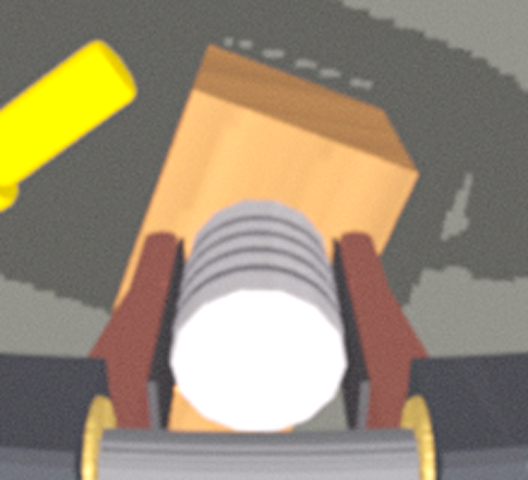

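>>> {"op": "carry_out", "data": {"targets": [[[0, 0, 0], [0, 0, 10], 25], [[0, 0, 0], [0, 0, 30], 25], [[0, 0, 0], [0, 0, 60], 25], [[0, 0, 0], [0, 0, 85], 25], [[0, 0, 0], [-4, 40, 90], 25], [[0, 0, 0], [-8, 80, 90], 25], [[0, 0, 0], [-12, 120, 90], 25], [[0, 0, 0], [-16, 160, 90], 25], [[0, 0, 0], [-19.5, 195, 85], 25], [[0, 0, 0], [-19.5, 219, 80], 25]]}}

```text
t: 17.68
ee_pos: [490.3, 118.6, 144.8]
orientation: [2.086, 2.349, 0.002]
ft_force: [0.6, -0.6, -3.8]
width: 33.4
```

>>> {"op": "carry_out", "data": {"targets": [[[0, 0, 0], [0, 0, -10], 25], [[0, 0, 0], [0, 0, -16], 25], [[0, 0, 0], [0, 0, -16], 25], [[0, 0, 0], [0, 0, -16], 25], [[0, 0, 0], [0, 0, -16], 25]]}}

```text
t: 18.1
ee_pos: [491.4, 114.8, 128.2]
orientation: [2.09, 2.346, -0.0]
ft_force: [-0.3, 0.3, -4.2]
width: 33.8
```

```bash
python3 - <<'E'
from h import *
np.set_printoptions(precision=2,suppress=True)
o=monitor.get_obs();print(o['t'],o['ee_pos'],o['width'],o['ft_force'],o['moment'])
im=save('wrist','w15.png')[:,:,::-1]; s=save('side','s15.png')[:,:,::-1]
b=cv2.resize(im[100:330,190:390],None,fx=2.3,fy=2.3,interpolation=2)
a=cv2.resize(s[180:250,210:275],None,fx=5,fy=5,interpolation=2); a=cv2.copyMakeBorder(a,0,b.shape[0]-a.shape[0],0,0,0)
cv2.imwrite('pics/c22.png',np.hstack([a,b]))
for q in ('bolt_seat','lever_hole','lock_hole'):
 for c in ('wrist','side'):
  for r in place_of(q,c)[:3]: print(c,q,r['confidence'],cam2w(c,r['point']))
E
```

```text
18.1 [491.36 114.81 128.25] 33.8003930048412 [-0.35  0.28 -4.16] [ 0.   -0.05 -0.01]
wrist bolt_seat 0.89 [491.18 115.3  122.06]
side bolt_seat 0.49 [487.12 112.68 114.95]
wrist lever_hole 0.91 [492.79 115.46  62.33]
side lever_hole 0.93 [489.25 113.43  54.08]
wrist lock_hole 0.88 [489.75 113.86  47.78]
side lock_hole 0.62 [488.64 113.54  48.18]
side lock_hole 0.4 [ 492.36 -180.59   51.41]
```

View pics/c22.png

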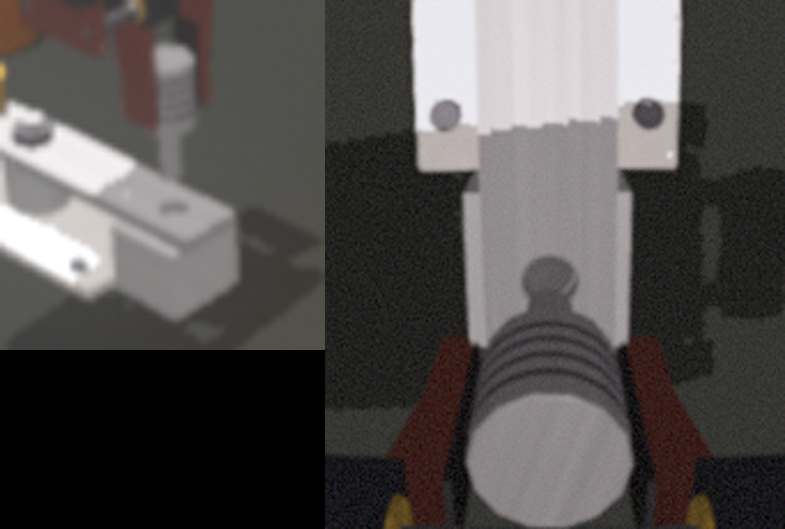

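```bash
python3 - <<'E'
from h import *
np.set_printoptions(precision=2,suppress=True)
print(monitor.get_obs()['ee_pos'])
im=cv2.imread('pics/w15.png');cv2.imwrite('pics/c23.png',cv2.resize(im[200:260,255:330],None,fx=8,fy=8,interpolation=2))
T=np.array([491.3,115.2]); 
def pc(P): u,v=proj('wrist',P); return round((u-255)*8),round((v-200)*8)
print('hole',ray('wrist',190+(551-325)/2.3,100+278/2.3,58.5))
for z in (80,82,84):
  pts=[pc([T[0]+7*np.cos(a),T[1]+7*np.sin(a),z]) for a in np.linspace(0,2*np.pi,8,endpoint=False)]
  print(z,pc([*T,z]),pts)
E
```

```text
[491.29 115.64 128.19]
hole [491.96 116.99  58.5 ]
80 (257, 268) [(336, 277), (320, 222), (266, 194), (207, 210), (177, 260), (195, 314), (248, 341), (306, 326)]
82 (257, 277) [(337, 286), (321, 230), (266, 202), (206, 218), (177, 268), (194, 323), (248, 350), (306, 335)]
84 (257, 286) [(338, 294), (321, 239), (266, 210), (206, 226), (176, 277), (193, 332), (247, 360), (307, 344)]
```

View pics/c23.png

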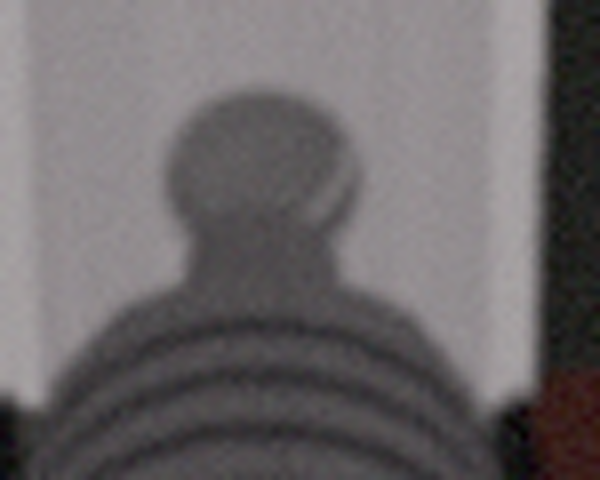

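>>> {"op": "carry_out", "data": {"targets": [[[0, 0, 0], [0.2, 0.9, -8], 25], [[0, 0, 0], [0.2, 0.9, -16], 25], [[0, 0, 0], [0.2, 0.9, -21], 25], [[0, 0, 0], [0.2, 0.9, -21], 25], [[0, 0, 0], [0.2, 0.9, -21], 25]]}}

```text
t: 18.92
ee_pos: [490.9, 116.6, 106.3]
orientation: [-2.087, -2.347, 0.002]
ft_force: [-0.5, -0.4, -2.6]
width: 33.4
```

```bash
python3 - <<'E'
from h import *
np.set_printoptions(precision=2,suppress=True)
o=monitor.get_obs();print(o['t'],o['ee_pos'],o['width'],o['ft_force'],o['moment'])
im=save('wrist','w16.png')[:,:,::-1]; s=save('side','s16.png')[:,:,::-1]
cv2.imwrite('pics/c24.png',np.hstack([cv2.resize(s[190:240,220:270],(400,400),interpolation=2),cv2.resize(im[210:270,260:320],(400,400),interpolation=2)]))
E
```

```text
18.9167 [490.88 116.65 106.3 ] 33.38538652174128 [-0.55 -0.4  -2.63] [ 0.   -0.07  0.01]
```

View pics/c24.png

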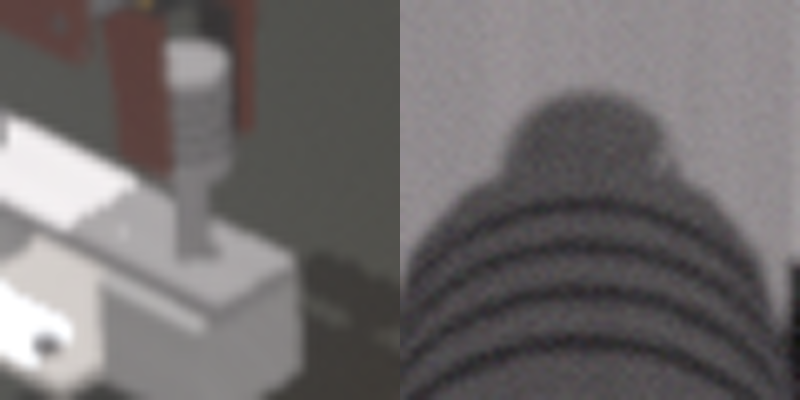

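>>> {"op": "carry_out", "data": {"targets": [[[0, 0, 0], [0, 0, -2], 25], [[0, 0, 0], [0, 0, -4], 25], [[0, 0, 0], [0, 0, -6], 25], [[0, 0, 0], [0, 0, -6], 25]]}}

```text
t: 19.35
ee_pos: [491.2, 116.6, 100.7]
orientation: [-2.088, -2.347, 0.001]
ft_force: [0.1, 0.4, -2.5]
width: 33.6
```

>>> {"op": "carry_out", "data": {"targets": [[[0, 0, 0], [0, 0, -2], 25], [[0, 0, 0], [0, 0, -4], 25], [[0, 0, 0], [0, 0, -7], 25], [[0, 0, 0], [0, 0, -10], 25], [[0, 0, 0], [0, 0, -10], 25]]}}

```text
t: 19.77
ee_pos: [491.0, 116.6, 90.4]
orientation: [-2.087, -2.347, 0.001]
ft_force: [-0.0, -0.1, -3.2]
width: 33.5
```

>>> {"op": "carry_out", "data": {"targets": [[[0, 0, 0], [0, 0, -6], 25], [[0, 0, 0], [0, 0, -12], 25], [[0, 0, 0], [0, 0, -17], 25], [[0, 0, 0], [0, 0, -20], 25], [[0, 0, 0], [0, 0, -21], 25], [[0, 0, 0], [0, 0, -21], 25]]}}

```text
t: 20.27
ee_pos: [491.1, 116.6, 69.6]
orientation: [-2.087, -2.347, 0.001]
ft_force: [0.2, 0.8, -2.5]
width: 34.0
```

```bash
python3 - <<'E'
from h import *
np.set_printoptions(precision=2,suppress=True)
o=monitor.get_obs();print(o['t'],o['ee_pos'],o['width'],o['ft_force'],o['moment'])
im=save('wrist','w17.png')[:,:,::-1]; s=save('side','s17.png')[:,:,::-1]
cv2.imwrite('pics/c25.png',np.hstack([cv2.resize(s[190:240,220:270],(400,400),interpolation=2),cv2.resize(im[200:280,250:330],(400,400),interpolation=2)]))
E
```

```text
20.2667 [491.15 116.65  69.58] 34.013758139531134 [ 0.17  0.84 -2.49] [ 0.   -0.11  0.03]
```

View pics/c25.png

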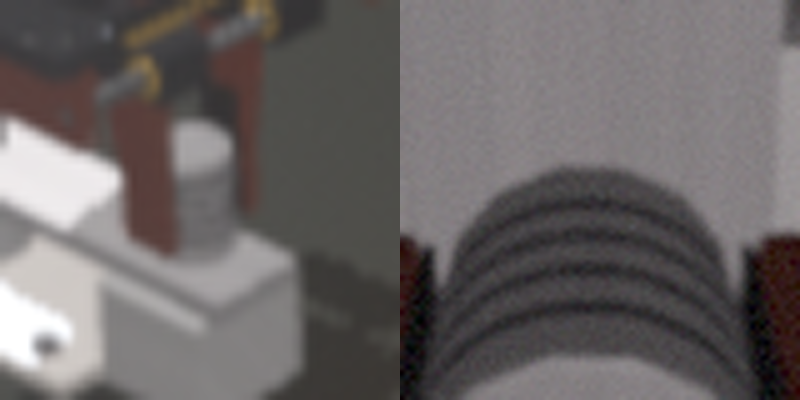

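>>> {"op": "carry_out", "data": {"targets": [[[0, 0, 0], [0, 0, -1], 25], [[0, 0, 0], [0, 0, -2], 25], [[0, 0, 0], [0, 0, -2], 25], [[0, 0, 0], [0, 0, -2], 25]]}}

```text
t: 20.7
ee_pos: [491.4, 116.7, 68.1]
orientation: [2.088, 2.347, 0.0]
ft_force: [0.3, -0.1, -3.6]
width: 33.8
```

>>> {"op": "carry_out", "data": {"targets": [[[0, 0, 0], [0, 0, -1], 25], [[0, 0, 0], [0, 0, -1.5], 25], [[0, 0, 0], [0, 0, -1.5], 25]]}}

```text
t: 20.95
ee_pos: [491.6, 116.8, 67.4]
orientation: [2.087, 2.347, 0.001]
ft_force: [-2.4, 0.5, 7.3]
width: 33.7
```

The head met the lever at the expected height, with about +10 N. Releasing and retreating.

>>> {"op": "carry_out", "data": {"targets": [[[0, 0, 0], [0, 0, 0.5], 25], [[0, 0, 0], [0, 0, 0.5], 45], [[0, 0, 0], [0, 0, 0.5], 60], [[0, 0, 0], [0, 0, 0.5], 60], [[0, 0, 0], [0, 0, 0.5], 60], [[0, 0, 0], [0, 0, 0.5], 60]]}}

```text
t: 21.45
ee_pos: [491.5, 116.7, 67.0]
orientation: [2.088, 2.347, 0.0]
ft_force: [1.0, 0.2, 1.1]
width: 59.3
```

>>> {"op": "carry_out", "data": {"targets": [[[0, 0, 0], [0, 0, 10], 60], [[0, 0, 0], [0, 0, 30], 60], [[0, 0, 0], [0, 0, 60], 60], [[0, 0, 0], [0, 0, 100], 60], [[0, 0, 0], [0, -10, 120], 60], [[0, 0, 0], [0, -30, 120], 60], [[0, 0, 0], [0, -30, 120], 60], [[0, 0, 0], [0, -30, 120], 60], [[0, 0, 0], [0, -30, 120], 60]]}}

```text
t: 22.2
ee_pos: [491.0, 86.9, 186.9]
orientation: [-2.088, -2.346, 0.001]
ft_force: [0.7, -0.1, 0.2]
width: 59.9
```

```bash
python3 - <<'E'
from h import *
np.set_printoptions(precision=2,suppress=True)
o=monitor.get_obs();print(o['t'],o['ee_pos'],o['width'],o['ft_force'])
im=save('wrist','w18.png')[:,:,::-1]; s=save('side','s18.png')[:,:,::-1]
cv2.imwrite('pics/c26.png',np.hstack([cv2.resize(s[180:290,220:340],(436,400),interpolation=2),cv2.resize(im[60:220,220:360],(350,400),interpolation=2)]))
for q,c in (('bolt_seat','wrist'),('bolt_seat','side'),('lever','wrist'),('lock_hole','wrist'),('drift_collar','side'),('beaker_mid','side'),('weight_mid','side'),('amber_mid','side'),('weightbox_mid','side')):
  for r in place_of(q,c)[:3]: print(c,q,round(r['confidence'],2),cam2w(c,r['point']))
E
```

```text
22.2 [491.02  86.89 186.92] 59.92006751440526 [ 0.72 -0.07  0.23]
wrist bolt_seat 0.93 [487.35 118.54  57.7 ]
side bolt_seat 0.46 [486.71 113.04  53.07]
wrist lever 0.83 [475.11 246.5   49.8 ]
side drift_collar 0.67 [ 438.57 -284.93   10.84]
side drift_collar 0.64 [ 422.29 -106.93   14.11]
side drift_collar 0.63 [ 370.73 -294.16   11.33]
side beaker_mid 0.61 [ 743.85 -139.47   49.34]
side weight_mid 0.58 [ 492.4  -181.47   56.15]
side weight_mid 0.52 [787.02   5.52  34.42]
side amber_mid 0.6 [588.85 482.74  99.85]
side weightbox_mid 0.65 [ 441.77 -450.99   22.62]
side weightbox_mid 0.4 [ 495.97 -143.55    0.19]
```

View pics/c26.png

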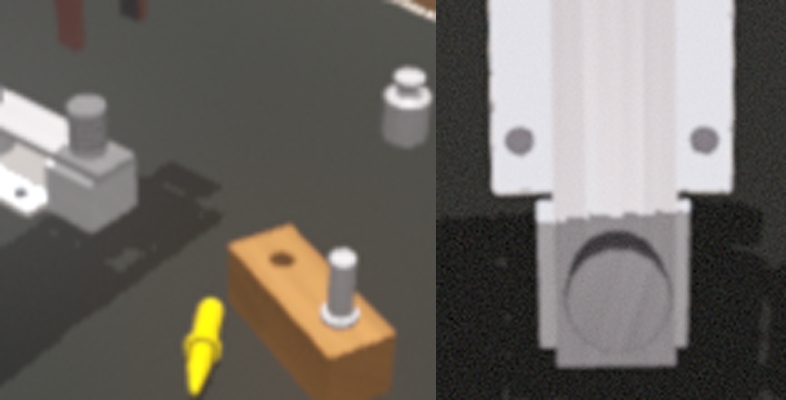

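The bolt sits flat and upright on the lever. The drift stands in the holder with its collar flush, the bystanders haven't moved, and the gripper is clear.

```bash
python3 -c "
from workcell import order;print(order.close_job())"
```

```text
the job is handed in; nothing more can be done
None
```

The lever is locked with the plain bolt, the drift is back in the holder hole it started in, and I handed the job in at about 22 s of the 66 s. No verdict was reported.

- **Drift:** I pushed it down through the lever into the block, swinging the lever with the drift only. It seated with the collar on the lever: pressing up to 19 N moved it no further. After I pulled it out, the wrist picture showed the two holes in line.
- **Bolt:** It went in without resistance. The head met the lever about 1 mm from the height I expected, at about 10 N. The final pictures show it upright with its head flat.
- **Last checks:**
  - The drift stands upright with its collar on the holder.
  - The beaker, weight, bottle and weight box are where they started, to within network accuracy.
  - The gripper is well clear.
- **Disagreements:**
  - The last network readings of the bolt seat differed by about 5 mm between cameras, with the side camera at low confidence. I relied on the force, the heights and the pictures instead.
  - In its last reading of the drift collar, the side camera listed only the yellow and pink look-alikes, so I checked the drift by eye in the picture.
  - The drift slipped about 6 mm in the grip when I first lifted it. I allowed for that in the later moves.

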